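Pack a violin-neck blank tight in the carving cradle

TASK

First swing the cradle's brass lever, which is over the gap, back until it lies square across the neck blank, over the red line, and leave it there. Then stand wooden packers from the rack upright on the cradle floor in the middle of the gap between blank and jaw, as many as it takes, and push the orange wedge straight down between packers and jaw, sloped face to the jaw, until you feel it jam short of the floor with the blank firmly squeezed against the fence. Finish while still gripping the wedge and pressing it down firmly, and do not disturb the other tools.

Things in the scene. Friction and masses are not known exactly. Their poses are not given: they have to be found in the camera images.
- cradle: carving cradle: brown base plate 220 x 270 mm, 15 mm thick, fixed. Origin: centre of its underside; z up; x from the sloped jaw (robot's side) to the fence (far side), y to the left along the blank. Its upper face (z = 15 mm) is the floor on which blank, jaw, packers and wedge stand. The gap to pack is between blank and jaw, middle at y = 0.
- fence: dark wooden fence fixed on the far side of the cradle, 30 mm thick in x, 250 mm long in y, 58 mm tall. Origin: centre of its underside, at x = 85, y = 0, z = 15 mm of the cradle; axes as the cradle's. The blank rests against its near face (x = 70 mm of the cradle).
- jaw: pale wooden fixed jaw, 60 mm in y, 65 mm tall, reaching 60 mm back to the robot; axes as the cradle's. Origin: on the cradle floor, middle of the bottom edge of its sloped face. That face looks at the blank and leans back by 0.36 mm per mm of height: the gap is narrowest at the floor, 23 mm wider at the top. The gap at the floor is 23 to 49 mm.
- blank: loose violin-neck blank, pale maple, 0.45 kg: a bar 50 mm in x, 240 mm in y, 60 mm tall, with a round scroll (44 mm) at its right end. Origin: centre of the bar's underside; axes as the cradle's. Lies on the cradle floor against the fence; its near face (25 mm from the origin towards -x) bounds the gap.
- lever (a joint): angle of the brass swing lever above the blank (rad). 0: square across the blank, pointing to -x of the cradle, over the red line on the cradle plate; positive: swung (anticlockwise from above) towards the middle, over the gap; range -0.4 to 1.4. Friction (about 0.12 N m) keeps it wherever it is left; there is no stop at 0.
- lever_pivot (a point): the lever's upright pivot axis, fixed on the cradle at x = 85, y = 95 mm; the point is at the underside of the bar (81 mm above the bench; bar 8 to 10 mm thick)
- lever_knob (a point): top centre of the lever's upright red round knob, 18 mm in diameter, standing up 31 mm above the bar; 100 mm from the pivot axis; the knob's top is 122 mm above the bench
- rack: plywood rack fixed to the bench, 150 x 64 mm, 40 mm tall, with three slots (at x = -45, 0, 45 mm, 18 mm wide) holding the packers upright; slot floors at 8 mm. Origin: centre of its underside, x along its length.
- stand: plywood stand fixed to the bench, 76 x 64 mm, 40 mm tall, with a pocket in which the wedge stands upright; pocket floor at 8 mm. Origin: on its underside, below the wedge's origin; axes as the wedge's.
- wedge: orange wedge, 90 g, 110 mm tall, 40 mm wide (y). Origin: centre of its foot (20 mm in x). +x face upright; -x face sloped like the jaw: 10 mm out at the foot, +0.36 mm per mm up to 34 mm out at z = 66. Black grip block 22 x 30 mm (x, y), centre x = -8 mm, z = 70 to 110 mm. Jams 2 to 54 mm off the cradle floor; with too few packers it drops to the floor, loose.
- jaw_back (a point): middle of the upper back edge of the jaw, on the robot's side: 60 mm behind (-x) and 64 mm above the jaw's origin
- packer0: flat brown wooden packer standing upright in the rack, 16 mm thick in x, 40 mm wide in y, 105 mm tall, 50 g. Origin: centre of its underside; z up. All three are alike; one or two of them are needed in the gap.
- packer1: flat brown wooden packer standing upright in the rack, 16 mm thick in x, 40 mm wide in y, 105 mm tall, 50 g. Origin: centre of its underside; z up. All three are alike; one or two of them are needed in the gap.
- packer2: flat brown wooden packer standing upright in the rack, 16 mm thick in x, 40 mm wide in y, 105 mm tall, 50 g. Origin: centre of its underside; z up. All three are alike; one or two of them are needed in the gap.
- mallet: bystander: wooden carver's mallet lying down, head 110 mm long, 64 mm thick; origin at its underside; leave alone
- chisel: bystander: chisel lying flat, 220 mm long, dark handle 28 mm thick; origin at its underside; leave alone
- gouge: bystander: gouge lying flat, 230 mm long, dark handle 28 mm thick; origin at its underside; leave alone
- glue_jar: bystander: amber glass glue jar with brass cap, 64 mm across, 85 mm tall; origin at its underside; leave alone
- clamp: bystander: dark steel bar clamp lying flat, 250 mm long, 67 mm wide, up to 24 mm tall; origin at its underside; leave alone
- brush_cup: bystander: blue ceramic cup, 72 mm across, 90 mm tall; origin at its underside; leave alone
- plane: bystander: small block plane, 110 x 35 mm, 50 mm tall; origin at its underside; leave alone
Mind the look-alikes: they are no part of the job. Of the things like the wedge, leave any that is green; of the rest the larger one is meant.

How it is judged:
On the way, in this order (a step that is already met when the one before it is completed fails the run):
1. the lever is square across the blank (within 0.1 rad) and left alone (value of joint lever between -0.1 and 0.1 rad and contact force between the fingers and cradle below 0.2 N), for 0.3 s.
2. at least one packer stands upright on the cradle floor in the gap (((x of packer0 in the frame of cradle between -0.035 and 0.022 m and y of packer0 in the frame of cradle between -0.03 and 0.03 m and z of packer0 in the frame of cradle between 0.01 and 0.02 m and angle between packer0's own z axis and vertical below 0.2 rad) or (x of packer1 in the frame of cradle between -0.035 and 0.022 m and y of packer1 in the frame of cradle between -0.03 and 0.03 m and z of packer1 in the frame of cradle between 0.01 and 0.02 m and angle between packer1's own z axis and vertical below 0.2 rad) or (x of packer2 in the frame of cradle between -0.035 and 0.022 m and y of packer2 in the frame of cradle between -0.03 and 0.03 m and z of packer2 in the frame of cradle between 0.01 and 0.02 m and angle between packer2's own z axis and vertical below 0.2 rad))), for 0.2 s.
3. the wedge jams between packers and jaw (contact force between wedge and jaw above 3 N and contact force between blank and fence above 3 N), for 0.2 s.
At the end, for the whole second after the job is handed in: Lever within 0.1 rad of square; every packer by the cradle upright on the floor, mid-gap (30 mm), at least one; wedge gripped, upright (0.12 rad), slope to jaw, mid-gap (25 mm), foot 1.5 mm or more off the floor, over 3 N on jaw; blank at rest, over 3 N on fence, no finger on it (all of step 3 and value of joint lever between -0.1 and 0.1 rad and ((x of packer0 in the frame of cradle between -0.035 and 0.022 m and y of packer0 in the frame of cradle between -0.03 and 0.03 m and z of packer0 in the frame of cradle between 0.01 and 0.02 m and angle between packer0's own z axis and vertical below 0.2 rad) or (x of packer1 in the frame of cradle between -0.035 and 0.022 m and y of packer1 in the frame of cradle between -0.03 and 0.03 m and z of packer1 in the frame of cradle between 0.01 and 0.02 m and angle between packer1's own z axis and vertical below 0.2 rad) or (x of packer2 in the frame of cradle between -0.035 and 0.022 m and y of packer2 in the frame of cradle between -0.03 and 0.03 m and z of packer2 in the frame of cradle between 0.01 and 0.02 m and angle between packer2's own z axis and vertical below 0.2 rad)) and (horizontal distance between packer0 and cradle above 0.11 m or (x of packer0 in the frame of cradle between -0.035 and 0.022 m and y of packer0 in the frame of cradle between -0.03 and 0.03 m and z of packer0 in the frame of cradle between 0.01 and 0.02 m and angle between packer0's own z axis and vertical below 0.2 rad)) and (horizontal distance between packer1 and cradle above 0.11 m or (x of packer1 in the frame of cradle between -0.035 and 0.022 m and y of packer1 in the frame of cradle between -0.03 and 0.03 m and z of packer1 in the frame of cradle between 0.01 and 0.02 m and angle between packer1's own z axis and vertical below 0.2 rad)) and (horizontal distance between packer2 and cradle above 0.11 m or (x of packer2 in the frame of cradle between -0.035 and 0.022 m and y of packer2 in the frame of cradle between -0.03 and 0.03 m and z of packer2 in the frame of cradle between 0.01 and 0.02 m and angle between packer2's own z axis and vertical below 0.2 rad)) and contact force between the fingers and wedge above 2 N and contact force between the fingers and blank below 0.5 N and angle between wedge's own z axis and vertical below 0.12 rad and x of jaw_back in the frame of wedge below -0.02 m and z of wedge in the frame of cradle above 0.0165 m and y of wedge in the frame of cradle between -0.025 and 0.025 m and linear speed of each of blank, wedge below 0.02 m/s); the arm keeps its last pose, push and grip.
It fails at once if a bystander tool is moved more than 30 mm (distance of any of mallet, chisel, gouge, glue_jar, clamp, brush_cup, plane from where it was at the start of the episode above 0.03 m).
It also fails if it takes over 72 s, if anything falls off the work surface, if the arm or the gripper's body presses on something with over 40 N, if the wrist force passes 120 N, or if a joint passes its speed limit or range.

ROBOT

A 7-joint arm with a two-finger parallel gripper is mounted at the origin on the work surface. World frame = base frame: x ahead of the robot, y to its left, z up, the work surface at z = 0. Lengths are in m, angles in rad, forces in N, time in s.
With the tool pointing down it reaches from about 0.35 to 0.9 m from the base axis. Payload 19.9 kg.
Tool frame: the origin (TCP) lies between the finger pads; the fingertips stand 19 mm ahead of it and the grasp point (between the pads) is the TCP; z points along the fingers, y is the line along which they close (so a half turn about z gives the same grasp; the last joint's range is limited). The gripper opens to 94 mm and grips with 3 to 60 N. Pads are 16 mm wide; open, the fingers measure 119 mm over their backs; the gripper's body (75 mm by 177 mm) begins 78 mm behind the grasp point.
Start: joints at [1.121, 0.417, -0.01, 1.614, 0.005, 1.111, -0.053], TCP at [0.248, -0.574, 0.224] pointing down, gripper open.
Joint ranges: [-2.81, 2.81], [-0.39, 2.02], [-1.27, 1.25], [0.06, 2.57], [-1.19, 4.33], [0.19, 2], [-2.82, 2.82]. Speed limits (rad/s): [1.89, 1.89, 2.39, 2.39, 3.01, 3.01, 3.01].

INTERFACE

Orientations are given as a unit quaternion [w, x, y, z].
In Python, from station import r gives the robot as it stands.
- The arm moves only by the tool carry_out, never from a script. Its argument "deltas" is a list of rows, each a list of 3 entries, a list of its own where there are three numbers: the opening, from 0 (shut) to 1 (fully open), then the shift along the tool's x, y, z normalised to -1 to 1, where 1 is 250 mm, then the turn, a rotation vector about the tool's x, y, z normalised to -1 to 1, where 1 is 60 degrees. A call has 1 to 12 rows; each row is the pose to reach, as a shift and turn from the pose commanded when the call began, along the tool's axes at that moment; what a row does not reach only later rows make up. A row lasts 1/12 s, in which the tool goes at most 41.7 mm and 7.16 degrees, less where a joint would pass 70% of its speed; a pose out of reach is approached as far as the arm can. A call with a number of a shift or a turn outside -1 to 1 is refused whole. A call with a gripper value outside its range is refused whole. The fingers move at their own pace and stop on an object; "grip_force" is the grip in N (left out, the last holds). Time passes only in rows, so rows that repeat a pose let the fingers close. It gives the time, the measured TCP pose, the force, the opening and the grip force at its end, in the units of the state.
- r.read_state(): the state, without advancing time (a new reading comes with each control period).
- r.capture(name): name is "scene" or "top" or "wrist"; returns a dict with "img" (420x560x3 uint8, red, green, blue), "range_z" (420x560 float32, m along the optical axis (not along the pixel's ray), 0 where there is no reading), "vertical_fov" (degrees; the focal length in pixels is half the picture's height over the tangent of half this angle, whatever the lens; pixels are square), "cx", "cy" (the principal point, pixels), "R" (3x3) and "t" (3): a world point X has camera coordinates R X + t; the wrist camera has in their place "tool_from_camera" (4x4, takes a point from camera to tool coordinates, whose origin is the TCP and whose axes are the flange's). Camera axes: x right, y down, z forward; pixel columns grow to the right and rows downward; lengths in m; the calibration is good to about 2 mm. The wrist camera is an equidistant fisheye: a pixel r from the principal point sees the ray r / f radians off the axis. A picture is of the moment at which its call begins: read the wrist's pose just before it.
- r.finish_job(): hands the job in; it is judged then, once.
The state is a dict: "clock": time; "joints": joint angles; "joint_velocities": joint speeds; "effort": joint torques, N m; "position": TCP position; "tool_rot": TCP orientation; "force": force on the tool from outside, world axes, zero at the start; "ft_torque": the same for the moment, N m; "finger_gap": finger opening in m; "grip_force": force on a finger pad.
Only numpy, scipy, OpenCV 4.12 (cv2) and the standard library are available. Lean on these libraries where they do the work, as an engineer would, in place of code of your own. Each camera call takes 0.05 s, during which the arm holds its last target. There are 200 camera calls.

## Working session

There is one attempt and no reset: what is moved stays moved. The work goes in short steps, Python scripts to look and compute and a tool call to move; the robot and the scene stay as the last step left them, time stands still between calls to the robot, and variables do not carry over. Pictures are saved under pics/ and viewed, at most 10 in all, crops included, and the job is handed in when it is done.

Besides the shell and the picture viewer there is one more tool, called after "Request:" by a JSON object that holds its "fn" and its "kwargs", one argument or row to a line. carry_out: Moves the arm, as the interface text tells. Its arguments: {"type":"object","properties":{"deltas":{"type":"array","items":{"type":"array"}},"grip_force":{"type":"number"}},"required":["deltas"]}

```bash
mkdir -p pics; ls
cat > h.py <<'E'
import numpy as np, cv2
from station import r
from scipy.spatial.transform import Rotation as Ro
def pt(c,u,v,z=None):
    f=210/np.tan(np.radians(c['vertical_fov'])/2)
    R=np.array(c['R']);t=np.array(c['t'])
    d=np.array([(u-c['cx'])/f,(v-c['cy'])/f,1.])
    if z is None:
        z_=c['range_z'][int(round(v)),int(round(u))]; return R.T@(d*z_-t)
    o=-R.T@t; w=R.T@d
    return o+w*(z-o[2])/w[2]
def cloud(c):
    f=210/np.tan(np.radians(c['vertical_fov'])/2)
    v,u=np.mgrid[0:420,0:560]; Z=c['range_z']
    P=np.stack([(u-c['cx'])/f*Z,(v-c['cy'])/f*Z,Z],-1)
    return (P-np.array(c['t']))@np.array(c['R'])
def save(c,n,box=None,s=1):
    im=c['img'][:,:,::-1]
    if box: im=im[box[1]:box[3],box[0]:box[2]]
    cv2.imwrite('pics/'+n,cv2.resize(im,None,fx=s,fy=s,interpolation=cv2.INTER_CUBIC))
E
python3 - <<'E'
from h import *
import pickle
s=r.read_state(); print(s)
for n in('top','scene'):
    c=r.capture(n); save(c,n+'0.png',s=1.4); pickle.dump(c,open(n+'.pkl','wb'))
E
```

```text
pics
{'clock': 0.0, 'joints': array([ 1.12151717,  0.41796449, -0.01030599,  1.61419475,  0.00470813,
        1.11072967, -0.05300834]), 'joint_velocities': array([-0.00016857,  0.0005364 ,  0.00056592, -0.0013243 , -0.00078948,
       -0.00065693, -0.00029643]), 'effort': array([ 3.49834685e-03, -8.51248312e+01,  6.40615337e-01, -4.25986540e+01,
       -4.88517189e-02,  1.87232124e-02,  1.07066051e-04]), 'position': array([ 0.24769612, -0.57341186,  0.22382255]), 'tool_rot': array([-6.11063577e-04,  9.79285586e-01,  2.02482928e-01, -1.77473407e-04]), 'force': array([-0.22809485,  0.35617032,  0.53069911]), 'ft_torque': array([0.00899468, 0.01650724, 0.00288744]), 'grip_force': 0.0, 'finger_gap': 0.09402023723878823}
```

View pics/top0.png

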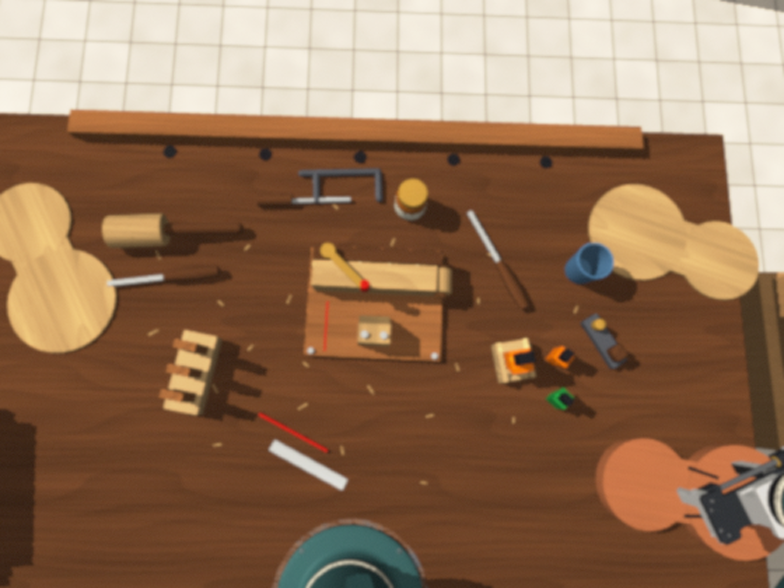

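View pics/scene0.png

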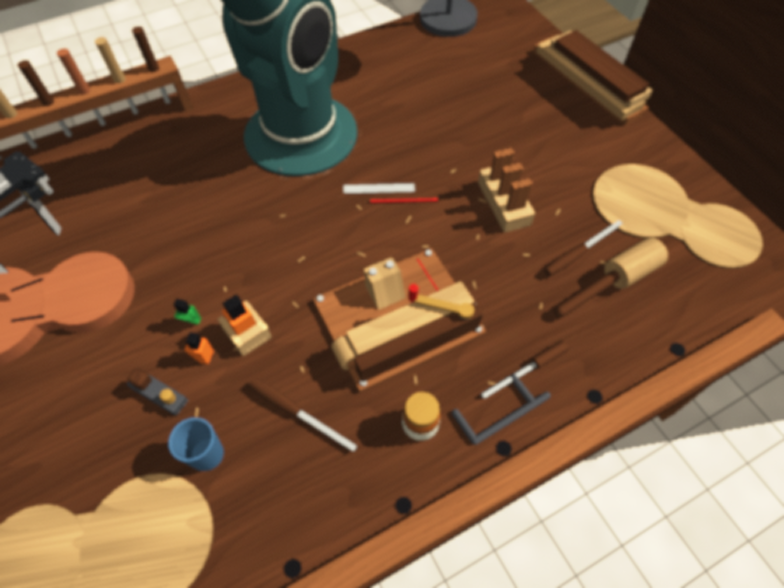

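Look-alikes for the wedge in the top picture: orange in the stand (518,358), small loose orange (561,356) and green (561,398). I choose the one in the stand because it is orange and the larger. The lever knob is at (365,285), the packers' tops at (185-192, 345/370/396), and the red line at x=326.

Run:
```python
from h import *
import pickle
T=pickle.load(open('top.pkl','rb'));S=pickle.load(open('scene.pkl','rb'))
save(T,'crop0.png',(340,225,420,300),9)
for n,u,v in [('pack',187,345),('pack',180,370),('pack',174,396),('knob',365,285),('pivot',328,250),('screwL',310,351),('screwR',435,356),('wedgegrip',522,355),('blankR',438,278),('blankL',315,275),('jaw',374,322),('fl',325,330),('bench',400,420)]:
    print(n,np.round(pt(T,u/1.4,v/1.4),3))
P=cloud(T)
Q=cloud(S)
def rect(n,C,x0,x1,y0,y1,z0,z1):
    m=(C[...,0]>x0)&(C[...,0]<x1)&(C[...,1]>y0)&(C[...,1]<y1)&(C[...,2]>z0)&(C[...,2]<z1)
    A=C[m]; 
    if len(A)<5: print(n,len(A));return
    rc=cv2.minAreaRect((A[:,:2]*1000).astype(np.float32)); print(n,len(A),np.round(rc[0],1),np.round(rc[1],1),round(rc[2],2),'med',np.round(np.median(A,0),4))
for nm,C in(('T',P),('S',Q)):
    print(nm)
    c=pt(T,374/1.4,312/1.4)
    x,y=c[:2]
    rect('plate',C,x-.2,x+.2,y-.2,y+.2,.011,.019)
    rect('blanktop',C,x-.0,x+.2,y-.2,y+.2,.071,.079)
    rect('jawtop',C,x-.15,x+.03,y-.06,y+.06,.076,.084)
    rect('knob',C,x-.1,x+.2,y-.1,y+.1,.118,.13)
    rect('lever',C,x-.1,x+.2,y-.1,y+.15,.086,.096)
    c=pt(T,190/1.4,372/1.4);x,y=c[:2]
    rect('rack',C,x-.15,x+.15,y-.15,y+.15,.036,.044)
    rect('packs',C,x-.15,x+.15,y-.15,y+.15,.108,.118)
    c=pt(T,515/1.4,360/1.4);x,y=c[:2]
    rect('stand',C,x-.07,x+.07,y-.055,y+.07,.036,.044)
    rect('grip',C,x-.07,x+.07,y-.07,y+.07,.113,.123)
    rect('wtop',C,x-.07,x+.07,y-.07,y+.07,.07,.09)
```

```text
pack [0.459 0.296 0.111]
pack [0.414 0.305 0.113]
pack [0.369 0.311 0.114]
knob [ 0.572 -0.019  0.125]
pivot [0.644 0.053 0.093]
screwL [0.459 0.086 0.018]
screwR [ 0.453 -0.159  0.021]
wedgegrip [ 0.45  -0.303  0.124]
blankR [ 0.601 -0.16   0.065]
blankL [0.599 0.077 0.075]
jaw [ 0.511 -0.037  0.075]
fl [0.502 0.059 0.013]
bench [ 0.329 -0.093  0.001]
T
plate 3793 [595.4 -68.4] [329.7 296.2] 88.43 med [ 0.5173 -0.033   0.0154]
blanktop 2145 [617.6 -42.9] [256.6  80.9] 88.39 med [ 0.6157 -0.0505  0.0748]
jawtop 278 [492.3 -35.7] [37.5 60.3] 0.78 med [ 0.4924 -0.0344  0.0797]
knob 38 [576.4 -16.7] [16.1 15.1] 67.98 med [ 0.576  -0.0168  0.1221]
lever 281 [569.9   2.3] [210.7  51.5] 27.26 med [0.6197 0.0288 0.0904]
rack 953 [415.6 310.1] [ 66.5 150. ] 79.58 med [0.4102 0.3054 0.04  ]
packs 327 [415.4 309.8] [ 41.5 105.2] 80.1 med [0.4149 0.3091 0.1127]
stand 268 [ 448.  -311.6] [75.6 64.7] 10.57 med [ 0.466  -0.2938  0.0404]
grip 101 [ 447.2 -311.4] [21.4 30.1] 10.71 med [ 0.447  -0.3104  0.1181]
wtop 161 [ 443.6 -312.8] [43.5 42.2] 10.38 med [ 0.4343 -0.3077  0.0779]
S
plate 2659 [595.1 -69.3] [326.4 297. ] 88.4 med [ 0.5151 -0.0756  0.015 ]
blanktop 2249 [618.6 -44.1] [253.   82.6] 88.25 med [ 0.6189 -0.0571  0.0743]
jawtop 255 [492.1 -38.5] [60.2 41.7] 88.45 med [ 0.4943 -0.0393  0.0793]
knob 35 [576.6 -19.1] [12.6 15.4] 60.81 med [ 0.5757 -0.0189  0.1216]
lever 286 [572.7   0. ] [205.2  53.7] 28.32 med [0.6206 0.0245 0.0902]
rack 366 [414.6 306.8] [ 65.6 153.5] 80.02 med [0.4383 0.29   0.0398]
packs 209 [416.2 307.4] [ 42.3 108.4] 79.48 med [0.4172 0.3068 0.1126]
stand 323 [ 448.2 -314.1] [77.5 64.1] 10.87 med [ 0.4675 -0.3136  0.0401]
grip 101 [ 448.1 -314.4] [25.4 29. ] 12.33 med [ 0.4495 -0.3143  0.118 ]
wtop 134 [ 444.7 -315. ] [44.6 39.8] 10.87 med [ 0.4586 -0.3161  0.0782]
```

View pics/crop0.png

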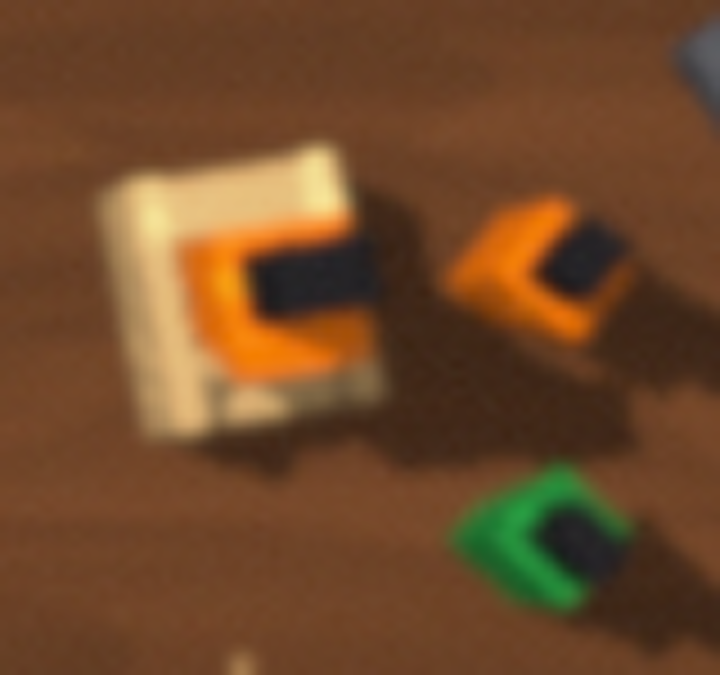

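The crop confirms the large orange wedge in the stand (crop 280,290), with its wider shoulder towards the robot, so its slope faces the robot at a yaw of about 10.6°. The small orange and green ones are loose to the right of it. Estimated poses:
- **Cradle:** origin (558, -39) mm, yaw -1.6°.
- **Gap:** about 44 mm at the floor, so two packers are needed and the wedge should jam at about 21 mm.

```bash
cat > plan.py <<'E'
import sys; from h import *
s=r.read_state(); q=s['tool_rot']; M=Ro.from_quat([q[1],q[2],q[3],q[0]]).as_matrix()
x,y,z,a=map(float,sys.argv[1:5])
a=np.radians(a); D=np.array([[np.cos(a),np.sin(a),0],[np.sin(a),-np.cos(a),0],[0,0,-1]])
print('t %.2f'%s['clock'],'p',np.round(s['position'],4),'yaw %.2f'%np.degrees(np.arctan2(M[1,0],M[0,0])),'F',np.round(s['force'],1),'gap %.4f'%s['finger_gap'])
print('shift',np.round(M.T@(np.array([x,y,z])/1000-s['position'])/.25,4),'turn',np.round(Ro.from_matrix(M.T@D).as_rotvec()/np.radians(60),4))
E
python3 plan.py 576.5 -17.9 180 -1.6
```

```text
t 0.10 p [ 0.2477 -0.5735  0.2239] yaw 23.36 F [-0.2 -0.3  0.3] gap 0.0940
shift [ 2.0886 -1.5184  0.1771] turn [-1.00e-03  3.00e-04  4.16e-01]
```

Request:
{"fn": "carry_out", "kwargs": {
  "deltas": [
    [1, [0.16, -0.12, 0], [0, 0, 0.1]],
    [1, [0.32, -0.24, 0], [0, 0, 0.2]],
    [1, [0.46, -0.34, 0.02], [0, 0, 0.3]],
    [1, [0.6, -0.44, 0.04], [0, 0, 0.416]],
    [1, [0.74, -0.54, 0.06], [0, 0, 0.416]],
    [1, [0.87, -0.64, 0.08], [0, 0, 0.416]],
    [1, [1, -0.73, 0.1], [0, 0, 0.416]],
    [1, [1, -0.73, 0.1], [0, 0, 0.416]]
  ]
}}

```text
clock: 0.77
position: [0.4068, -0.3027, 0.1989]
tool_rot: [-0.001, 1.0, -0.012, -0.0]
force: [0.8, -0.4, -0.3]
finger_gap: 0.0938
grip_force: 0.0
```

```bash
python3 plan.py 576.5 -17.9 180 -1.6
```

```text
t 0.77 p [ 0.4068 -0.3027  0.1989] yaw -1.38 F [ 0.8 -0.4 -0.3] gap 0.0938
shift [ 0.6513 -1.1553  0.077 ] turn [-0.0011  0.0001  0.0037]
```

Request:
{"fn": "carry_out", "kwargs": {
  "deltas": [
    [1, [0.08, -0.14, 0.01], [0, 0, 0.004]],
    [1, [0.16, -0.28, 0.02], [0, 0, 0.004]],
    [1, [0.24, -0.42, 0.03], [0, 0, 0.004]],
    [1, [0.32, -0.56, 0.04], [0, 0, 0.004]],
    [1, [0.4, -0.7, 0.05], [0, 0, 0.004]],
    [1, [0.48, -0.84, 0.06], [0, 0, 0.004]],
    [1, [0.56, -0.96, 0.07], [0, 0, 0.004]],
    [1, [0.6, -1, 0.07], [0, 0, 0.004]],
    [1, [0.6, -1, 0.07], [0, 0, 0.004]],
    [1, [0.6, -1, 0.07], [0, 0, 0.004]]
  ]
}}

```text
clock: 1.6
position: [0.5618, -0.0612, 0.1815]
tool_rot: [-0.0, 1.0, -0.016, -0.0]
force: [-0.1, -0.3, 0.6]
finger_gap: 0.0937
grip_force: 0.0
```

```bash
python3 - <<'E'
from h import *
c=r.capture('wrist'); save(c,'w1.png',s=1.4); print(c['tool_from_camera'],c['vertical_fov'],c['cx'],c['cy'])
E
python3 plan.py 576.5 -17.9 116 -1.6
```

```text
[[ 1.64520631e-03 -9.68576170e-01 -2.48711673e-01  7.19441390e-02]
 [ 9.99998545e-01  1.48136163e-03  8.45928703e-04 -2.09625472e-04]
 [-4.50914455e-04 -2.48712703e-01  9.68577198e-01 -1.60780149e-01]
 [ 0.00000000e+00  0.00000000e+00  0.00000000e+00  1.00000000e+00]] 65.70646984690485 280.6515580884105 209.4426188192105
t 1.65 p [ 0.5614 -0.0622  0.1816] yaw -1.87 F [-0.2 -0.5 -0.3] gap 0.0939
shift [ 0.0549 -0.179   0.2623] turn [ 0.0003  0.0009 -0.0045]
```

View pics/w1.png

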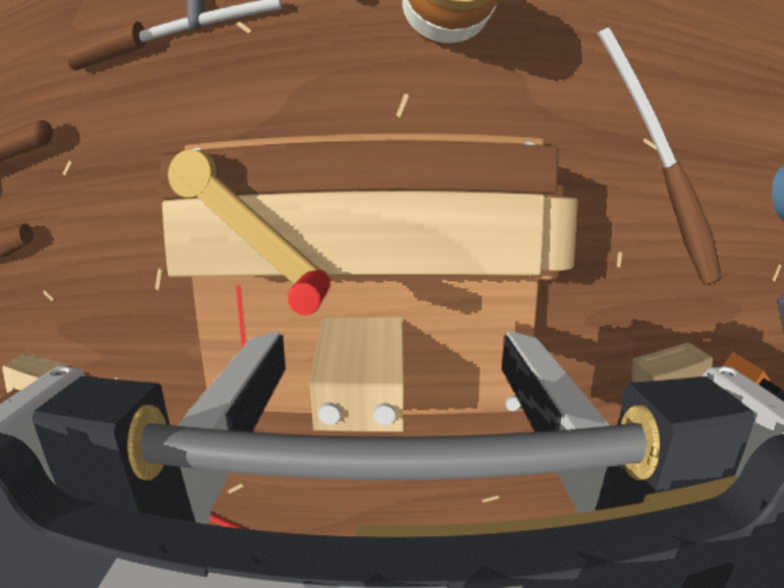

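Wrist view: red knob at (306,294), lever base at (190,172), jaw top at (360,350), and the red line at x=240 on the plate. I'll refine the cradle geometry from this view's range data.

```bash
cat >> h.py <<'E'
def wcloud(s,c):
    f=210/np.tan(np.radians(c['vertical_fov'])/2)
    v,u=np.mgrid[0:420,0:560]; dx=u-c['cx'];dy=v-c['cy'];rr=np.hypot(dx,dy)+1e-9
    th=rr/f; k=np.tan(th)/rr; Z=c['range_z']
    P=np.stack([dx*k*Z,dy*k*Z,Z],-1)
    A=c['tool_from_camera']; P=P@A[:3,:3].T+A[:3,3]
    q=s['tool_rot']; M=Ro.from_quat([q[1],q[2],q[3],q[0]]).as_matrix()
    P=P@M.T+s['position']; P[Z<=0]=np.nan
    return P
def rect(n,C,x0,x1,y0,y1,z0,z1):
    m=(C[...,0]>x0)&(C[...,0]<x1)&(C[...,1]>y0)&(C[...,1]<y1)&(C[...,2]>z0)&(C[...,2]<z1)
    A=C[m]
    if len(A)<5: print(n,len(A));return
    rc=cv2.minAreaRect((A[:,:2]*1000).astype(np.float32)); print(n,len(A),np.round(rc[0],1),np.round(rc[1],1),round(rc[2],2),'med',np.round(np.median(A,0),4), 'p1/99',np.round(np.percentile(A,[1,99],axis=0)[:,:2],4).tolist())
E
python3 - <<'E'
from h import *
s=r.read_state(); c=r.capture('wrist'); P=wcloud(s,c)
rect('jawtop',P,.45,.53,-.09,.02,.077,.084)
rect('knob',P,.54,.6,-.06,.03,.119,.126)
rect('blank(right half)',P,.56,.68,-.15,-.04,.0738,.079)
rect('fence',P,.6,.68,-.15,-.04,.0715,.0735)
rect('floor',P,.44,.6,-.1,.09,.012,.018)
# jaw slope
rect('blankface',P,.56,.6,-.12,-.05,.03,.06)
E
```

```text
jawtop 2182 [491.2 -34.9] [60.5 39.3] 89.33 med [ 0.4943 -0.0357  0.0796] p1/99 [[0.4719, -0.0648], [0.51, -0.0057]]
knob 470 [575.7 -16.4] [17.4 17.3] 89.77 med [ 0.5761 -0.0166  0.1224] p1/99 [[0.5673, -0.0247], [0.5841, -0.0084]]
blank(right half) 9164 [615.6 -94.9] [111.2  79.8] 88.83 med [ 0.6065 -0.0933  0.0753] p1/99 [[0.5765, -0.1487], [0.6534, -0.0411]]
fence 2275 [630.5 -94.9] [109.8  54. ] 89.89 med [ 0.6413 -0.0931  0.073 ] p1/99 [[0.6255, -0.1486], [0.6568, -0.041]]
floor 9610 [507.6  -4.9] [193.2 116.6] 88.02 med [ 0.5311 -0.0107  0.0155] p1/99 [[0.4508, -0.0989], [0.5657, 0.0884]]
blankface 0
```

Request:
{"fn": "carry_out", "kwargs": {
  "deltas": [
    [0.6, [0.055, -0.1, 0], [0, 0, 0]],
    [0.6, [0.055, -0.18, 0.06], [0, 0, 0]],
    [0.6, [0.055, -0.18, 0.15], [0, 0, 0]],
    [0.6, [0.055, -0.18, 0.22], [0, 0, 0]],
    [0.6, [0.055, -0.18, 0.262], [0, 0, 0]],
    [0.5, [0.055, -0.18, 0.262], [0, 0, 0]],
    [0.0, [0.055, -0.18, 0.262], [0, 0, 0]],
    [0.0, [0.055, -0.18, 0.262], [0, 0, 0]],
    [0.0, [0.055, -0.18, 0.262], [0, 0, 0]],
    [0.0, [0.055, -0.18, 0.262], [0, 0, 0]],
    [0.0, [0.055, -0.18, 0.262], [0, 0, 0]],
    [0.0, [0.055, -0.18, 0.262], [0, 0, 0]]
  ],
  "grip_force": 15
}}

```text
clock: 2.7
position: [0.5774, -0.0166, 0.1169]
tool_rot: [-0.0, 1.0, -0.016, 0.0]
force: [3.7, 2.8, 0.3]
finger_gap: 0.0173
grip_force: 15.1
```

```bash
python3 plan.py 545.3 57 116 -1.6
```

```text
t 2.70 p [ 0.5774 -0.0166  0.1169] yaw -1.83 F [3.7 2.8 0.3] gap 0.0173
shift [-0.1377 -0.2902  0.0035] turn [-0.0003 -0.0009 -0.0039]
```

Request:
{"fn": "carry_out", "kwargs": {
  "deltas": [
    [0, [-0.024, -0.026, 0], [0, 0, 0]],
    [0, [-0.047, -0.052, 0], [0, 0, 0]],
    [0, [-0.067, -0.081, 0], [0, 0, 0]],
    [0, [-0.085, -0.111, 0], [0, 0, 0]],
    [0, [-0.1, -0.143, 0], [0, 0, 0]],
    [0, [-0.112, -0.175, 0], [0, 0, 0]],
    [0, [-0.121, -0.206, 0], [0, 0, 0]],
    [0, [-0.127, -0.236, 0], [0, 0, 0]],
    [0, [-0.13, -0.265, 0], [0, 0, 0]],
    [0, [-0.131, -0.295, 0], [0, 0, 0]],
    [0, [-0.131, -0.295, 0], [0, 0, 0]],
    [0, [-0.131, -0.295, 0], [0, 0, 0]]
  ]
}}

```text
clock: 3.7
position: [0.5465, 0.0589, 0.1163]
tool_rot: [-0.0, 1.0, -0.015, -0.0]
force: [-2.7, 1.6, -0.2]
finger_gap: 0.0175
grip_force: 15.0
```

```bash
python3 plan.py 545.3 57 116 -1.6
python3 - <<'E'
from h import *
c=r.capture('top'); save(c,'t2.png',(200,150,350,270),5)
E
```

```text
t 3.70 p [0.5465 0.0589 0.1163] yaw -1.76 F [-2.7  1.6 -0.2] gap 0.0175
shift [-0.0046  0.0079  0.0011] turn [-0.0006  0.0005 -0.0026]
```

View pics/t2.png

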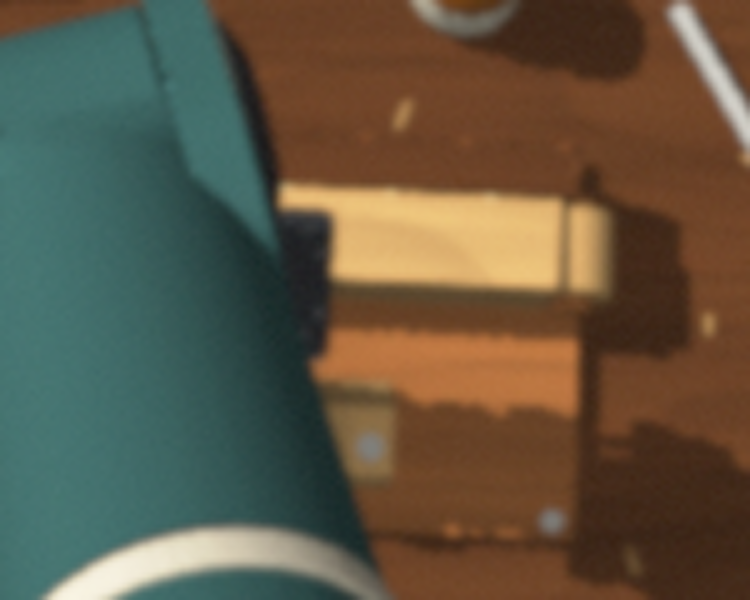

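The arm hides the lever in this view: only the fence, blank and jaw at the right are visible. I'll release, rise and check with the wrist camera.

Request:
{"fn": "carry_out", "kwargs": {
  "deltas": [
    [0.5, [-0.002, 0.004, 0], [0, 0, 0]],
    [0.5, [-0.002, 0.004, 0], [0, 0, 0]],
    [0.5, [-0.002, 0.004, 0], [0, 0, 0]],
    [0.5, [-0.002, 0.004, 0], [0, 0, 0]],
    [0.5, [-0.002, 0.004, 0], [0, 0, 0]],
    [0.5, [-0.002, 0.004, -0.06], [0, 0, 0]],
    [0.7, [-0.002, 0.004, -0.2], [0, 0, 0]],
    [0.7, [-0.1, 0.004, -0.36], [0, 0, 0]],
    [0.7, [-0.2, 0.004, -0.4], [0, 0, 0]],
    [0.7, [-0.2, 0.004, -0.4], [0, 0, 0]]
  ]
}}

```text
clock: 4.58
position: [0.495, 0.0591, 0.2199]
tool_rot: [0.0, 1.0, -0.016, 0.002]
force: [1.0, 0.7, 1.0]
finger_gap: 0.0655
grip_force: 0.0
```

```bash
python3 plan.py 460 300.8 180 -10
python3 - <<'E'
from h import *
s=r.read_state(); c=r.capture('wrist'); P=wcloud(s,c); 
np.save('w2.npy',P); save(c,'w2.png',s=1.4)
rect('knob',P,.51,.6,-.0,.1,.116,.126)
rect('bar',P,.5,.7,-.0,.1,.086,.095)
rect('jawtop',P,.45,.53,-.09,.02,.077,.084)
rect('blank',P,.56,.68,-.19,.03,.0738,.079)
E
```

```text
t 4.58 p [0.495  0.0591 0.2199] yaw -1.79 F [1.  0.7 1. ] gap 0.0655
shift [-0.1709 -0.962   0.159 ] turn [-0.0003 -0.004   0.1368]
knob 370 [545.5  58.4] [16.5 16.3] 43.11 med [0.5457 0.0586 0.1224] p1/99 [[0.5376, 0.0501], [0.5536, 0.0668]]
bar 2326 [605.   56.9] [ 27.5 109.5] 88.21 med [0.6107 0.0568 0.0908] p1/99 [[0.5537, 0.0436], [0.6575, 0.0676]]
jawtop 1949 [491.7 -35. ] [61.  38.9] 88.14 med [ 0.4943 -0.0334  0.0797] p1/99 [[0.4728, -0.0646], [0.5103, -0.0051]]
blank 10141 [616.7 -65.8] [193.   80.1] 88.35 med [ 0.6071 -0.0519  0.0754] p1/99 [[0.577, -0.153], [0.6544, 0.0284]]
```

View pics/w2.png

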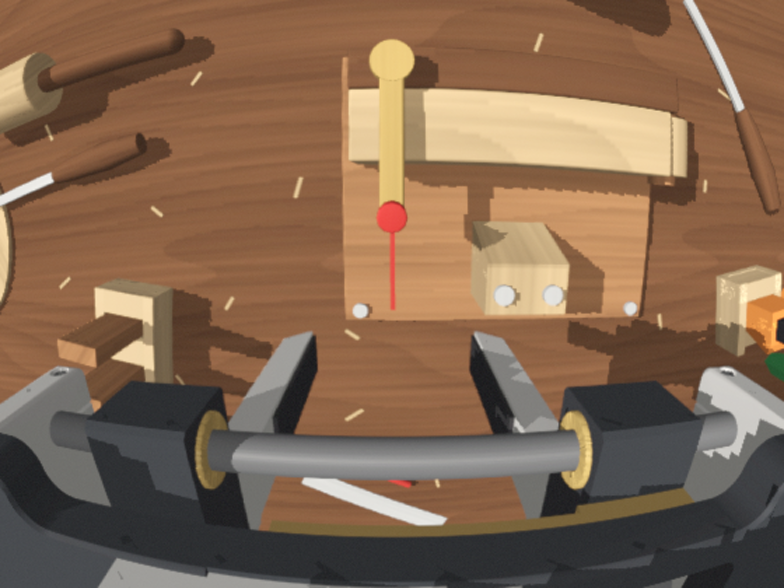

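The wrist view shows the lever square: the knob at (392,217) is in line with the red line at x=392. The first packer's top is at (98,342), and I'm going to it now.

Request:
{"fn": "carry_out", "kwargs": {
  "deltas": [
    [0.7, [-0.03, -0.15, 0], [0, 0, 0.06]],
    [0.7, [-0.06, -0.3, 0.02], [0, 0, 0.137]],
    [0.7, [-0.09, -0.46, 0.03], [0, 0, 0.137]],
    [0.7, [-0.12, -0.62, 0.04], [0, 0, 0.137]],
    [0.7, [-0.15, -0.78, 0.06], [0, 0, 0.137]],
    [0.7, [-0.17, -0.92, 0.08], [0, 0, 0.137]],
    [0.7, [-0.17, -0.962, 0.1], [0, 0, 0.137]],
    [0.7, [-0.17, -0.962, 0.1], [0, 0, 0.137]],
    [0.7, [-0.17, -0.962, 0.1], [0, 0, 0.137]],
    [0.7, [-0.17, -0.962, 0.1], [0, 0, 0.137]]
  ]
}}

```text
clock: 5.47
position: [0.4625, 0.299, 0.1911]
tool_rot: [0.0, 0.996, -0.088, -0.0]
force: [1.1, 0.3, -0.0]
finger_gap: 0.0658
grip_force: 0.0
```

```bash
python3 - <<'E'
from h import *
s=r.read_state(); c=r.capture('wrist'); P=wcloud(s,c)
rect('p_far',P,.435,.482,.26,.34,.109,.117)
rect('p_mid',P,.392,.434,.26,.35,.109,.117)
rect('p_near',P,.345,.392,.26,.36,.109,.117)
rect('rack',P,.33,.5,.25,.38,.037,.043)
E
python3 plan.py 460 300.8 99 -10
```

```text
p_far 1093 [459.5 302.8] [39.8 16.5] 80.59 med [0.46   0.3027 0.1135] p1/99 [[0.4496, 0.2831], [0.4697, 0.3223]]
p_mid 932 [415.4 310.3] [39.6 16.5] 79.12 med [0.4167 0.3099 0.1134] p1/99 [[0.4053, 0.2907], [0.4258, 0.3299]]
p_near 0
rack 3413 [415.5 310.7] [ 64.7 149.4] 79.54 med [0.4583 0.2993 0.0405] p1/99 [[0.3433, 0.269], [0.4916, 0.3523]]
t 5.52 p [0.4626 0.2989 0.1914] yaw -10.17 F [ 0.3  0.  -0. ] gap 0.0656
shift [-0.0115 -0.0058  0.3695] turn [ 0.0004 -0.     -0.0028]
```

Request:
{"fn": "carry_out", "kwargs": {
  "deltas": [
    [0.7, [-0.014, -0.01, 0.06], [0, 0, 0]],
    [0.7, [-0.014, -0.01, 0.15], [0, 0, 0]],
    [0.7, [-0.014, -0.01, 0.25], [0, 0, 0]],
    [0.7, [-0.014, -0.01, 0.33], [0, 0, 0]],
    [0.7, [-0.014, -0.01, 0.37], [0, 0, 0]],
    [0.7, [-0.014, -0.01, 0.37], [0, 0, 0]],
    [0, [-0.014, -0.01, 0.37], [0, 0, 0]],
    [0, [-0.014, -0.01, 0.37], [0, 0, 0]],
    [0, [-0.014, -0.01, 0.37], [0, 0, 0]],
    [0, [-0.014, -0.01, 0.37], [0, 0, 0]],
    [0, [-0.014, -0.01, 0.37], [0, 0, 0]]
  ],
  "grip_force": 25
}}

```text
clock: 6.43
position: [0.4593, 0.3036, 0.0998]
tool_rot: [-0.0, 0.996, -0.088, 0.001]
force: [-0.4, -0.9, 7.2]
finger_gap: 0.0399
grip_force: 25.0
```

```bash
python3 plan.py 568 -37 250 -1.7
```

```text
t 6.43 p [0.4593 0.3036 0.0998] yaw -10.06 F [-0.4 -0.9  7.2] gap 0.0399
shift [ 0.6667  1.2649 -0.6014] turn [-0.0007 -0.001  -0.1393]
```

Request:
{"fn": "carry_out", "kwargs": {
  "deltas": [
    [0, [0, 0, -0.08], [0, 0, 0]],
    [0, [0, 0, -0.22], [0, 0, 0]],
    [0, [0, 0, -0.36], [0, 0, 0]],
    [0, [0, 0, -0.5], [0, 0, 0]],
    [0, [0.03, 0.06, -0.6], [0, 0, -0.02]],
    [0, [0.1, 0.2, -0.62], [0, 0, -0.05]],
    [0, [0.17, 0.33, -0.62], [0, 0, -0.09]],
    [0, [0.24, 0.46, -0.62], [0, 0, -0.139]],
    [0, [0.31, 0.59, -0.62], [0, 0, -0.139]],
    [0, [0.38, 0.72, -0.62], [0, 0, -0.139]],
    [0, [0.45, 0.85, -0.62], [0, 0, -0.139]],
    [0, [0.52, 0.98, -0.62], [0, 0, -0.139]]
  ]
}}

```text
clock: 7.43
position: [0.5443, 0.0376, 0.2544]
tool_rot: [0.0, 1.0, -0.015, 0.0]
force: [1.0, -0.4, -0.7]
finger_gap: 0.0397
grip_force: 25.0
```

```bash
python3 plan.py 566 -37 200 -1.7
```

```text
t 7.43 p [0.5443 0.0376 0.2544] yaw -1.71 F [ 1.  -0.4 -0.7] gap 0.0397
shift [0.0954 0.2958 0.2177] turn [ 0.     -0.0005 -0.0002]
```

Request:
{"fn": "carry_out", "kwargs": {
  "deltas": [
    [0, [0.04, 0.12, 0.0], [0, 0, 0]],
    [0, [0.08, 0.22, 0.0], [0, 0, 0]],
    [0, [0.095, 0.285, 0.05], [0, 0, 0]],
    [0, [0.095, 0.294, 0.12], [0, 0, 0]],
    [0, [0.095, 0.294, 0.18], [0, 0, 0]],
    [0, [0.095, 0.294, 0.218], [0, 0, 0]],
    [0, [0.095, 0.294, 0.218], [0, 0, 0]],
    [0, [0.095, 0.294, 0.218], [0, 0, 0]]
  ]
}}

```text
clock: 8.1
position: [0.5657, -0.0344, 0.1997]
tool_rot: [-0.0, 1.0, -0.015, -0.0]
force: [0.3, -0.5, 0.2]
finger_gap: 0.0399
grip_force: 25.0
```

```bash
python3 plan.py 566 -37 107 -1.7
python3 - <<'E'
from h import *
s=r.read_state(); c=r.capture('wrist'); save(c,'w3.png',s=1.4); P=wcloud(s,c)
rect('ptop',P,.54,.6,-.08,.01,.205,.225)
rect('blank',P,.56,.68,-.14,.03,.0738,.079)
rect('jawtop',P,.45,.53,-.09,.02,.077,.084)
t=r.capture('top'); Q=cloud(t)
rect('ptopT',Q,.54,.6,-.08,.01,.205,.225)
E
```

```text
t 8.10 p [ 0.5657 -0.0344  0.1997] yaw -1.68 F [ 0.3 -0.5  0.2] gap 0.0399
shift [0.0017 0.0104 0.3709] turn [-0.0002  0.0003  0.0003]
ptop 3706 [566.5 -34.4] [64.2 18.7] 88.28 med [ 0.5705 -0.0345  0.2135] p1/99 [[0.5583, -0.0653], [0.5762, -0.004]]
blank 12297 [616.9 -55.2] [171.5  80.3] 88.2 med [ 0.6075 -0.0534  0.0753] p1/99 [[0.5773, -0.1381], [0.6545, 0.0282]]
jawtop 580 [479.9 -34.8] [58.6 15.6] 88.36 med [ 0.4781 -0.0348  0.0796] p1/99 [[0.4721, -0.0638], [0.4872, -0.0058]]
ptopT 0
```

View pics/w3.png

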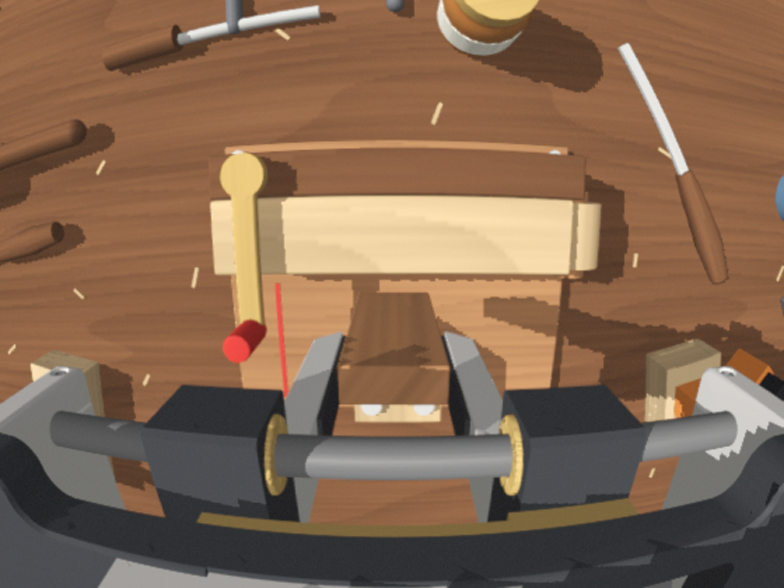

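The packer is held upright with its far face at (393,293), just short of the blank's near edge at y=275. I'm lowering it now.

Request:
{"fn": "carry_out", "kwargs": {
  "deltas": [
    [0, [0, 0.004, 0.06], [0, 0, 0]],
    [0, [0, 0.004, 0.13], [0, 0, 0]],
    [0, [0, 0.004, 0.2], [0, 0, 0]],
    [0, [0, 0.004, 0.26], [0, 0, 0]],
    [0, [0, 0.004, 0.31], [0, 0, 0]],
    [0, [0, 0.004, 0.34], [0, 0, 0]],
    [0, [0, 0.004, 0.355], [0, 0, 0]],
    [0, [0, 0.004, 0.365], [0, 0, 0]],
    [0, [0, 0.004, 0.37], [0, 0, 0]],
    [0, [0, 0.004, 0.37], [0, 0, 0]]
  ]
}}

```text
clock: 9.03
position: [0.5659, -0.0357, 0.1074]
tool_rot: [-0.0, 1.0, -0.015, 0.0]
force: [0.5, -0.2, -0.5]
finger_gap: 0.0404
grip_force: 25.0
```

```bash
python3 plan.py 569 -36 107 -1.7
```

```text
t 9.03 p [ 0.5659 -0.0357  0.1074] yaw -1.71 F [ 0.5 -0.2 -0.5] gap 0.0404
shift [0.0123 0.0009 0.0014] turn [-0.     -0.0006 -0.0002]
```

Request:
{"fn": "carry_out", "kwargs": {
  "deltas": [
    [0, [0.004, 0, 0.002], [0, 0, 0]],
    [0, [0.008, 0, 0.004], [0, 0, 0]],
    [0, [0.01, 0, 0.004], [0, 0, 0]],
    [0, [0.012, 0, 0.004], [0, 0, 0]],
    [0, [0.014, 0, 0.004], [0, 0, 0]],
    [0, [0.014, 0, 0.004], [0, 0, 0]]
  ]
}}

```text
clock: 9.53
position: [0.5692, -0.0359, 0.1066]
tool_rot: [0.0, 1.0, -0.015, -0.0]
force: [-3.7, -0.4, 8.6]
finger_gap: 0.0401
grip_force: 25.0
```

```bash
python3 plan.py 569 -36 107 -1.7
```

```text
t 9.53 p [ 0.5692 -0.0359  0.1066] yaw -1.72 F [-3.7 -0.4  8.6] gap 0.0401
shift [-0.0009  0.0003 -0.0016] turn [ 0.0002  0.     -0.0004]
```

Floor and blank contact are both felt, so I'm releasing and going for the middle packer.

Request:
{"fn": "carry_out", "kwargs": {
  "deltas": [
    [0.55, [0.012, 0, 0], [0, 0, 0]],
    [0.55, [0.012, 0, 0], [0, 0, 0]],
    [0.55, [0.012, 0, 0], [0, 0, 0]],
    [0.6, [0.012, 0, -0.03], [0, 0, 0]],
    [0.7, [0.012, 0, -0.12], [0, 0, 0]],
    [0.7, [0.012, 0, -0.26], [0, 0, 0]],
    [0.7, [0, -0.05, -0.4], [0, 0, 0]],
    [0.7, [-0.08, -0.18, -0.42], [0, 0, 0.03]],
    [0.7, [-0.16, -0.32, -0.42], [0, 0, 0.06]],
    [0.7, [-0.24, -0.46, -0.42], [0, 0, 0.09]],
    [0.7, [-0.32, -0.6, -0.42], [0, 0, 0.12]],
    [0.7, [-0.4, -0.74, -0.42], [0, 0, 0.14]]
  ]
}}

```text
clock: 10.53
position: [0.4736, 0.1535, 0.2117]
tool_rot: [-0.0, 0.996, -0.089, 0.0]
force: [0.8, 0.3, 1.0]
finger_gap: 0.0659
grip_force: 0.0
```

```bash
python3 plan.py 415.6 310 180 -10.2
```

```text
t 10.53 p [0.4736 0.1535 0.2117] yaw -10.23 F [0.8 0.3 1. ] gap 0.0659
shift [-0.3394 -0.5749  0.1268] turn [-0.0002 -0.0009 -0.0004]
```

Request:
{"fn": "carry_out", "kwargs": {
  "deltas": [
    [0.7, [-0.07, -0.12, 0.02], [0, 0, 0]],
    [0.7, [-0.14, -0.24, 0.03], [0, 0, 0]],
    [0.7, [-0.21, -0.36, 0.05], [0, 0, 0]],
    [0.7, [-0.28, -0.47, 0.07], [0, 0, 0]],
    [0.7, [-0.32, -0.54, 0.09], [0, 0, 0]],
    [0.7, [-0.334, -0.56, 0.11], [0, 0, 0]],
    [0.7, [-0.334, -0.56, 0.11], [0, 0, 0]],
    [0.7, [-0.334, -0.56, 0.11], [0, 0, 0]]
  ]
}}

```text
clock: 11.2
position: [0.4174, 0.3037, 0.1836]
tool_rot: [0.0, 0.996, -0.088, -0.0]
force: [0.4, -1.0, 0.1]
finger_gap: 0.0658
grip_force: 0.0
```

```bash
python3 plan.py 415.8 310.5 99 -10.2;python3 - <<'E'
from h import *
s=r.read_state(); c=r.capture('wrist'); P=wcloud(s,c)
rect('p_mid',P,.392,.434,.26,.35,.109,.117)
Q=cloud(r.capture('top'))
rect('placedT',Q,.54,.6,-.09,.03,.112,.128)
E
```

```text
t 11.20 p [0.4174 0.3037 0.1836] yaw -10.13 F [ 0.4 -1.   0.1] gap 0.0658
shift [-0.0111 -0.0257  0.3382] turn [0.0005 0.0001 0.0011]
p_mid 1174 [415.5 311.1] [40.3 16.7] 80.15 med [0.4158 0.3109 0.1135] p1/99 [[0.4052, 0.2913], [0.4256, 0.3309]]
placedT 105 [569.2 -36.4] [39.4 16.8] 87.62 med [ 0.5689 -0.035   0.1204] p1/99 [[0.5604, -0.0554], [0.5773, -0.0169]]
```

Request:
{"fn": "carry_out", "kwargs": {
  "deltas": [
    [0.7, [-0.012, -0.026, 0.06], [0, 0, 0]],
    [0.7, [-0.012, -0.026, 0.15], [0, 0, 0]],
    [0.7, [-0.012, -0.026, 0.24], [0, 0, 0]],
    [0.7, [-0.012, -0.026, 0.31], [0, 0, 0]],
    [0.7, [-0.012, -0.026, 0.336], [0, 0, 0]],
    [0.7, [-0.012, -0.026, 0.336], [0, 0, 0]],
    [0, [-0.012, -0.026, 0.336], [0, 0, 0]],
    [0, [-0.012, -0.026, 0.336], [0, 0, 0]],
    [0, [-0.012, -0.026, 0.336], [0, 0, 0]],
    [0, [-0.012, -0.026, 0.336], [0, 0, 0]],
    [0, [-0.012, -0.026, 0.336], [0, 0, 0]]
  ],
  "grip_force": 25
}}

```text
clock: 12.22
position: [0.4156, 0.3117, 0.1001]
tool_rot: [-0.0, 0.996, -0.088, 0.0]
force: [0.0, -1.1, 6.3]
finger_gap: 0.0396
grip_force: 25.0
```

Request:
{"fn": "carry_out", "kwargs": {
  "deltas": [
    [0, [0, 0, -0.08], [0, 0, 0]],
    [0, [0, 0, -0.22], [0, 0, 0]],
    [0, [0, 0, -0.36], [0, 0, 0]],
    [0, [0, 0, -0.5], [0, 0, 0]],
    [0, [0.03, 0.06, -0.6], [0, 0, -0.02]],
    [0, [0.1, 0.2, -0.62], [0, 0, -0.05]],
    [0, [0.17, 0.33, -0.62], [0, 0, -0.09]],
    [0, [0.24, 0.46, -0.62], [0, 0, -0.139]],
    [0, [0.31, 0.59, -0.62], [0, 0, -0.139]],
    [0, [0.38, 0.72, -0.62], [0, 0, -0.139]],
    [0, [0.45, 0.85, -0.62], [0, 0, -0.139]],
    [0, [0.52, 0.98, -0.62], [0, 0, -0.139]]
  ]
}}

```text
clock: 13.22
position: [0.5004, 0.0456, 0.2549]
tool_rot: [-0.0, 1.0, -0.015, 0.0]
force: [1.3, 0.3, -0.1]
finger_gap: 0.04
grip_force: 25.0
```

```bash
python3 plan.py 550 -36 250 -1.7
```

```text
t 13.22 p [0.5004 0.0456 0.2549] yaw -1.77 F [ 1.3  0.3 -0.1] gap 0.0400
shift [0.2084 0.3203 0.0196] turn [-0.     -0.0005 -0.0012]
```

Request:
{"fn": "carry_out", "kwargs": {
  "deltas": [
    [0, [0.06, 0.1, 0.0], [0, 0, 0]],
    [0, [0.12, 0.2, 0.0], [0, 0, 0]],
    [0, [0.18, 0.29, 0.0], [0, 0, 0]],
    [0, [0.206, 0.314, 0.03], [0, 0, 0]],
    [0, [0.206, 0.314, 0.1], [0, 0, 0]],
    [0, [0.206, 0.314, 0.1], [0, 0, 0]],
    [0, [0.206, 0.314, 0.1], [0, 0, 0]]
  ]
}}

```text
clock: 13.8
position: [0.5487, -0.032, 0.229]
tool_rot: [-0.0, 1.0, -0.015, -0.001]
force: [-0.6, 0.3, 0.3]
finger_gap: 0.04
grip_force: 25.0
```

```bash
python3 plan.py 550.5 -36 107.5 -1.7
```

```text
t 13.80 p [ 0.5487 -0.032   0.229 ] yaw -1.74 F [-0.6  0.3  0.3] gap 0.0400
shift [0.0084 0.0159 0.4862] turn [-0.0004  0.0016 -0.0007]
```

Request:
{"fn": "carry_out", "kwargs": {
  "deltas": [
    [0, [0.008, 0.012, 0.06], [0, 0, 0]],
    [0, [0.008, 0.012, 0.14], [0, 0, 0]],
    [0, [0.008, 0.012, 0.22], [0, 0, 0]],
    [0, [0.008, 0.012, 0.3], [0, 0, 0]],
    [0, [0.008, 0.012, 0.37], [0, 0, 0]],
    [0, [0.008, 0.012, 0.42], [0, 0, 0]],
    [0, [0.008, 0.012, 0.45], [0, 0, 0]],
    [0, [0.008, 0.012, 0.47], [0, 0, 0]],
    [0, [0.008, 0.012, 0.48], [0, 0, 0]],
    [0, [0.008, 0.012, 0.486], [0, 0, 0]],
    [0, [0.008, 0.012, 0.486], [0, 0, 0]]
  ]
}}

```text
clock: 14.72
position: [0.5515, -0.0355, 0.1084]
tool_rot: [-0.0, 1.0, -0.015, 0.0]
force: [0.5, -0.7, -0.7]
finger_gap: 0.0398
grip_force: 25.0
```

```bash
python3 plan.py 553 -36 107 -1.7
```

```text
t 14.72 p [ 0.5515 -0.0355  0.1084] yaw -1.77 F [ 0.5 -0.7 -0.7] gap 0.0398
shift [0.0062 0.0017 0.0058] turn [-0.     -0.0006 -0.0011]
```

Request:
{"fn": "carry_out", "kwargs": {
  "deltas": [
    [0, [0.003, 0, 0.004], [0, 0, 0]],
    [0, [0.006, 0, 0.008], [0, 0, 0]],
    [0, [0.008, 0, 0.009], [0, 0, 0]],
    [0, [0.01, 0, 0.009], [0, 0, 0]],
    [0, [0.01, 0, 0.009], [0, 0, 0]]
  ]
}}

```text
clock: 15.13
position: [0.5536, -0.0357, 0.1057]
tool_rot: [-0.0, 1.0, -0.015, -0.0]
force: [-2.1, -1.0, 0.9]
finger_gap: 0.0399
grip_force: 25.5
```

```bash
python3 plan.py 553 -36 107 -1.7
```

```text
t 15.13 p [ 0.5536 -0.0357  0.1057] yaw -1.77 F [-2.1 -1.   0.9] gap 0.0399
shift [-0.0022  0.0012 -0.0052] turn [-0.      0.0005 -0.0012]
```

Request:
{"fn": "carry_out", "kwargs": {
  "deltas": [
    [0, [0, 0, 0.003], [0, 0, 0]],
    [0, [0, 0, 0.006], [0, 0, 0]],
    [0, [0, 0, 0.006], [0, 0, 0]]
  ]
}}

```text
clock: 15.38
position: [0.5536, -0.0357, 0.104]
tool_rot: [-0.0, 1.0, -0.016, -0.0]
force: [-2.3, 0.4, -0.1]
finger_gap: 0.0397
grip_force: 25.4
```

Request:
{"fn": "carry_out", "kwargs": {
  "deltas": [
    [0.55, [-0.001, 0, 0], [0, 0, 0]],
    [0.55, [-0.001, 0, 0], [0, 0, 0]],
    [0.55, [-0.001, 0, 0], [0, 0, 0]],
    [0.6, [-0.001, 0, -0.03], [0, 0, 0]],
    [0.7, [-0.001, 0, -0.12], [0, 0, 0]],
    [0.7, [-0.001, 0, -0.26], [0, 0, 0]],
    [0.7, [-0.01, 0.05, -0.42], [0, 0, 0]],
    [0.7, [-0.08, 0.18, -0.45], [0, 0, -0.03]],
    [0.7, [-0.14, 0.33, -0.45], [0, 0, -0.06]],
    [0.7, [-0.2, 0.48, -0.45], [0, 0, -0.1]],
    [0.7, [-0.27, 0.63, -0.45], [0, 0, -0.15]],
    [0.7, [-0.33, 0.78, -0.45], [0, 0, -0.2]]
  ]
}}

```text
clock: 16.38
position: [0.464, -0.2296, 0.2177]
tool_rot: [0.0, 0.996, 0.09, 0.0]
force: [0.9, -0.4, -0.5]
finger_gap: 0.0661
grip_force: 0.0
```

```bash
python3 plan.py 447.5 -312.5 200 10.6
```

```text
t 16.38 p [ 0.464  -0.2296  0.2177] yaw 10.38 F [ 0.9 -0.4 -0.5] gap 0.0661
shift [-0.1248  0.3142  0.0707] turn [ 0.0006 -0.0009 -0.0036]
```

Request:
{"fn": "carry_out", "kwargs": {
  "deltas": [
    [0.6, [-0.04, 0.1, 0.02], [0, 0, 0]],
    [0.6, [-0.08, 0.2, 0.04], [0, 0, 0]],
    [0.6, [-0.11, 0.28, 0.07], [0, 0, 0]],
    [0.6, [-0.118, 0.295, 0.07], [0, 0, 0]],
    [0.6, [-0.118, 0.295, 0.07], [0, 0, 0]],
    [0.6, [-0.118, 0.295, 0.07], [0, 0, 0]]
  ]
}}

```text
clock: 16.88
position: [0.4496, -0.3052, 0.1997]
tool_rot: [-0.0, 0.996, 0.089, 0.0]
force: [0.4, 0.8, -0.2]
finger_gap: 0.0561
grip_force: 0.0
```

```bash
python3 - <<'E'
from h import *
s=r.read_state(); c=r.capture('wrist'); P=wcloud(s,c)
t=r.capture('top'); Q=cloud(t); S=cloud(r.capture('scene'))
a=cv2.resize(t['img'][150:270,210:340],None,fx=3,fy=3); b=cv2.resize(c['img'],None,fx=.85,fy=.85)
H=max(a.shape[0],b.shape[0]); o=np.zeros((H,a.shape[1]+b.shape[1],3),np.uint8); o[:a.shape[0],:a.shape[1]]=a;o[:b.shape[0],a.shape[1]:]=b
cv2.imwrite('pics/w4.png',cv2.resize(o,None,fx=.9,fy=.9)[:,:,::-1])
for n,C in(('T',Q),('S',S)):
  rect('placed'+n,C,.53,.6,-.09,.03,.108,.128)
rect('grip',P,.42,.48,-.36,-.27,.114,.122)
rect('shoulder',P,.4,.5,-.36,-.27,.07,.085)
rect('stand',P,.4,.5,-.37,-.26,.037,.043)
E
python3 plan.py 447.5 -312.5 99 10.6
```

```text
placedT 206 [559.9 -35.9] [41.3 32.7] 84.6 med [ 0.559  -0.0352  0.1202] p1/99 [[0.5426, -0.0555], [0.5769, -0.0169]]
placedS 217 [560.  -38.9] [40.8 34. ] 86.36 med [ 0.5631 -0.0398  0.1194] p1/99 [[0.5438, -0.0587], [0.5772, -0.0188]]
grip 1050 [ 446.9 -311.3] [22.3 29.3] 10.08 med [ 0.4475 -0.3111  0.1184] p1/99 [[0.4352, -0.3263], [0.4591, -0.2963]]
shoulder 772 [ 442.8 -312.2] [44.9 40.2] 10.08 med [ 0.4585 -0.307   0.0784] p1/99 [[0.4194, -0.3344], [0.4674, -0.29]]
stand 2268 [ 447.5 -311.3] [76.3 64.5] 10.39 med [ 0.4668 -0.3048  0.0405] p1/99 [[0.4078, -0.3466], [0.4877, -0.2753]]
t 17.03 p [ 0.4499 -0.3048  0.1997] yaw 10.32 F [1.1 0.6 0. ] gap 0.0565
shift [-0.0153  0.0287  0.4027] turn [ 0.0001 -0.0006 -0.0046]
```

View pics/w4.png

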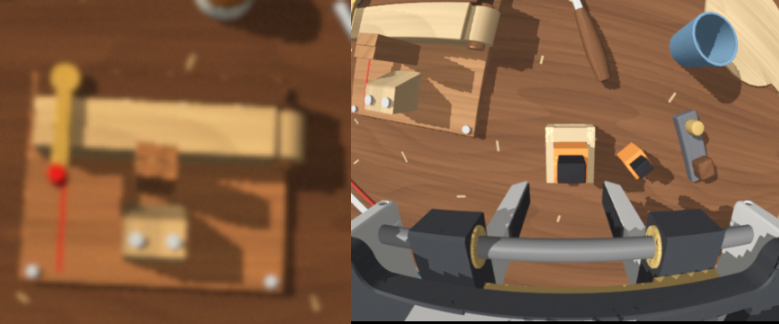

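Left panel: both packers stand side by side against the blank at (155,160), and the lever is still over the red line. Right panel: the wedge's black block is at (571,170) in the stand and the small one at (633,160). I'm gripping the wedge now.

Request:
{"fn": "carry_out", "kwargs": {
  "deltas": [
    [0.5, [-0.016, 0.0235, 0.05], [0, 0, 0]],
    [0.47, [-0.016, 0.0235, 0.14], [0, 0, 0]],
    [0.47, [-0.016, 0.0235, 0.23], [0, 0, 0]],
    [0.47, [-0.016, 0.0235, 0.31], [0, 0, 0]],
    [0.47, [-0.016, 0.0235, 0.37], [0, 0, 0]],
    [0.47, [-0.016, 0.0235, 0.4], [0, 0, 0]],
    [0.47, [-0.016, 0.0235, 0.4], [0, 0, 0]],
    [0, [-0.016, 0.0235, 0.4], [0, 0, 0]],
    [0, [-0.016, 0.0235, 0.4], [0, 0, 0]],
    [0, [-0.016, 0.0235, 0.4], [0, 0, 0]],
    [0, [-0.016, 0.0235, 0.4], [0, 0, 0]],
    [0, [-0.016, 0.0235, 0.4], [0, 0, 0]]
  ],
  "grip_force": 50
}}

```text
clock: 18.03
position: [0.4469, -0.3126, 0.1001]
tool_rot: [0.0, 0.996, 0.089, 0.001]
force: [-1.2, 0.7, 7.6]
finger_gap: 0.0294
grip_force: 50.0
```

```bash
python3 plan.py 523 -36 260 -1.7
```

```text
t 18.03 p [ 0.4469 -0.3126  0.1001] yaw 10.23 F [-1.2  0.7  7.6] gap 0.0294
shift [ 0.4968 -1.034  -0.6398] turn [ 0.0007 -0.0012  0.1989]
```

Request:
{"fn": "carry_out", "kwargs": {
  "deltas": [
    [0, [0, 0, -0.08], [0, 0, 0]],
    [0, [0, 0, -0.22], [0, 0, 0]],
    [0, [0, 0, -0.36], [0, 0, 0]],
    [0, [0, 0, -0.5], [0, 0, 0]],
    [0, [0.03, -0.06, -0.6], [0, 0, 0.03]],
    [0, [0.1, -0.2, -0.62], [0, 0, 0.07]],
    [0, [0.17, -0.33, -0.62], [0, 0, 0.12]],
    [0, [0.23, -0.46, -0.62], [0, 0, 0.16]],
    [0, [0.29, -0.59, -0.62], [0, 0, 0.199]],
    [0, [0.35, -0.72, -0.62], [0, 0, 0.199]],
    [0, [0.41, -0.85, -0.62], [0, 0, 0.199]],
    [0, [0.48, -0.98, -0.62], [0, 0, 0.199]]
  ]
}}

```text
clock: 19.03
position: [0.5208, -0.0484, 0.2548]
tool_rot: [0.0, 1.0, -0.015, 0.0]
force: [0.9, -0.2, -1.0]
finger_gap: 0.0298
grip_force: 50.0
```

Request:
{"fn": "carry_out", "kwargs": {
  "deltas": [
    [0, [0, 0, 0], [0, 0, 0]],
    [0, [0, 0, 0], [0, 0, 0]],
    [0, [0, 0, 0], [0, 0, 0]]
  ]
}}

```text
clock: 19.28
position: [0.5208, -0.0504, 0.2543]
tool_rot: [0.0, 1.0, -0.015, -0.0]
force: [-0.0, -1.2, -0.6]
finger_gap: 0.0295
grip_force: 50.0
```

```bash
python3 plan.py 524.5 -36 225 -1.7
```

```text
t 19.28 p [ 0.5208 -0.0504  0.2543] yaw -1.72 F [-0.  -1.2 -0.6] gap 0.0295
shift [ 0.013  -0.0581  0.1174] turn [ 0.0003  0.     -0.0004]
```

Request:
{"fn": "carry_out", "kwargs": {
  "deltas": [
    [0, [0.01, -0.04, 0.02], [0, 0, 0]],
    [0, [0.013, -0.058, 0.08], [0, 0, 0]],
    [0, [0.013, -0.058, 0.117], [0, 0, 0]],
    [0, [0.013, -0.058, 0.117], [0, 0, 0]],
    [0, [0.013, -0.058, 0.117], [0, 0, 0]],
    [0, [0.013, -0.058, 0.117], [0, 0, 0]]
  ]
}}

```text
clock: 19.78
position: [0.5248, -0.0361, 0.2253]
tool_rot: [0.0, 1.0, -0.015, 0.0]
force: [0.4, 0.2, -0.1]
finger_gap: 0.0297
grip_force: 50.0
```

```bash
python3 plan.py 524.5 -36 145 -1.7
python3 - <<'E'
from h import *
s=r.read_state(); c=r.capture('wrist'); save(c,'w5.png',(150,150,420,350),2.8); P=wcloud(s,c)
rect('packtops',P,.53,.6,-.07,.0,.116,.124)
A=P[(abs(P[...,1]+.036)<.012)&(P[...,2]>.14)&(P[...,2]<.195)&(P[...,0]>.5)&(P[...,0]<.57)]
print(len(A), A.size and np.round(np.percentile(A,[2,50,98],axis=0),4))
E
```

```text
t 19.78 p [ 0.5248 -0.0361  0.2253] yaw -1.76 F [ 0.4  0.2 -0.1] gap 0.0297
shift [-0.0011 -0.0005  0.3214] turn [ 0.0001 -0.0002 -0.001 ]
packtops 1855 [559.3 -35. ] [41.8 32.5] 85.84 med [ 0.5598 -0.0352  0.1205] p1/99 [[0.5432, -0.0547], [0.5757, -0.0155]]
676 [[ 0.5419 -0.0475  0.1425]
 [ 0.5424 -0.0362  0.1727]
 [ 0.5429 -0.0245  0.1941]]
```

View pics/w5.png

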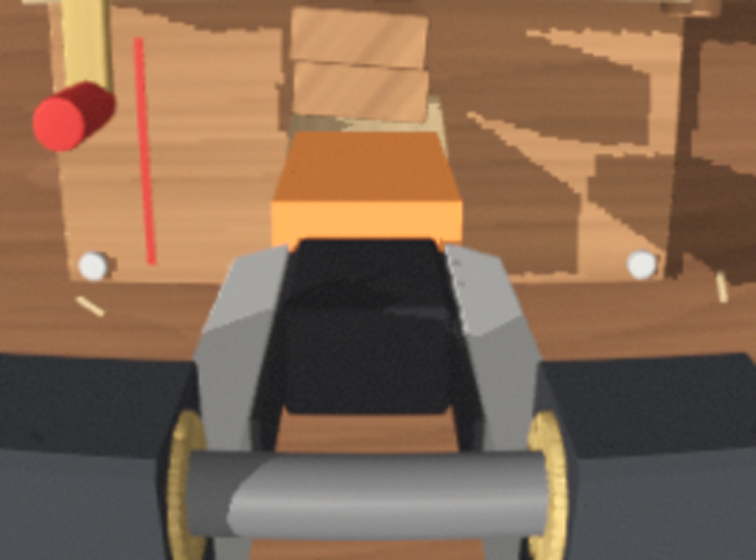

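The picture shows the wedge with its upright face towards the packers (edge at y≈135). The packers' near edge is at (360,110), slightly turned, so I'm backing off 1.5 mm and descending.

Request:
{"fn": "carry_out", "kwargs": {
  "deltas": [
    [0, [-0.006, 0, 0.0], [0, 0, 0]],
    [0, [-0.006, 0, 0.03], [0, 0, 0]],
    [0, [-0.006, 0, 0.07], [0, 0, 0]],
    [0, [-0.006, 0, 0.11], [0, 0, 0]],
    [0, [-0.006, 0, 0.15], [0, 0, 0]],
    [0, [-0.006, 0, 0.19], [0, 0, 0]],
    [0, [-0.006, 0, 0.23], [0, 0, 0]],
    [0, [-0.006, 0, 0.26], [0, 0, 0]],
    [0, [-0.006, 0, 0.28], [0, 0, 0]],
    [0, [-0.006, 0, 0.28], [0, 0, 0]]
  ]
}}

```text
clock: 20.67
position: [0.5227, -0.0355, 0.1538]
tool_rot: [-0.0, 1.0, -0.015, -0.001]
force: [-0.6, 0.3, -0.7]
finger_gap: 0.0298
grip_force: 50.0
```

```bash
python3 plan.py 524.5 -36 137 -1.7
```

```text
t 20.67 p [ 0.5227 -0.0355  0.1538] yaw -1.71 F [-0.6  0.3 -0.7] gap 0.0298
shift [0.0075 0.0019 0.067 ] turn [-0.0002  0.0015 -0.0002]
```

Request:
{"fn": "carry_out", "kwargs": {
  "deltas": [
    [0, [0.001, 0.001, 0.008], [0, 0, 0]],
    [0, [0.002, 0.001, 0.016], [0, 0, 0]],
    [0, [0.003, 0.001, 0.024], [0, 0, 0]],
    [0, [0.004, 0.001, 0.032], [0, 0, 0]],
    [0, [0.005, 0.001, 0.04], [0, 0, 0]],
    [0, [0.006, 0.001, 0.048], [0, 0, 0]],
    [0, [0.006, 0.001, 0.048], [0, 0, 0]]
  ]
}}

```text
clock: 21.25
position: [0.5245, -0.0358, 0.1426]
tool_rot: [-0.0, 1.0, -0.015, -0.0]
force: [-0.1, 0.3, -1.8]
finger_gap: 0.0294
grip_force: 50.0
```

```bash
python3 plan.py 526 -36 134 -1.7
```

```text
t 21.25 p [ 0.5245 -0.0358  0.1426] yaw -1.72 F [-0.1  0.3 -1.8] gap 0.0294
shift [0.0061 0.0005 0.0342] turn [-0.0001  0.0005 -0.0003]
```

Request:
{"fn": "carry_out", "kwargs": {
  "deltas": [
    [0, [0.001, 0, 0.006], [0, 0, 0]],
    [0, [0.002, 0, 0.012], [0, 0, 0]],
    [0, [0.003, 0, 0.018], [0, 0, 0]],
    [0, [0.004, 0, 0.024], [0, 0, 0]],
    [0, [0.005, 0, 0.03], [0, 0, 0]],
    [0, [0.005, 0, 0.036], [0, 0, 0]],
    [0, [0.005, 0, 0.036], [0, 0, 0]]
  ]
}}

```text
clock: 21.83
position: [0.5257, -0.0359, 0.1336]
tool_rot: [-0.0, 1.0, -0.015, -0.0]
force: [-0.3, 0.0, -1.4]
finger_gap: 0.0299
grip_force: 50.0
```

```bash
python3 plan.py 526 -36 134 -1.7
```

```text
t 21.83 p [ 0.5257 -0.0359  0.1336] yaw -1.71 F [-0.3  0.  -1.4] gap 0.0299
shift [ 0.0011  0.0006 -0.0016] turn [-0.0001  0.0005 -0.0002]
```

Still no contact, so I'm going lower in small steps.

Request:
{"fn": "carry_out", "kwargs": {
  "deltas": [
    [0, [0, 0, 0.006], [0, 0, 0]],
    [0, [0, 0, 0.012], [0, 0, 0]],
    [0, [0, 0, 0.018], [0, 0, 0]],
    [0, [0, 0, 0.024], [0, 0, 0]],
    [0, [0, 0, 0.024], [0, 0, 0]]
  ]
}}

```text
clock: 22.25
position: [0.5266, -0.0359, 0.1281]
tool_rot: [-0.0, 1.0, -0.015, 0.001]
force: [4.8, -0.2, -2.6]
finger_gap: 0.0295
grip_force: 50.0
```

```bash
python3 plan.py 526 -36 134 -1.7
```

```text
t 22.25 p [ 0.5266 -0.0359  0.1281] yaw -1.71 F [ 4.8 -0.2 -2.6] gap 0.0295
shift [-0.0024  0.0006 -0.0236] turn [-0.0001 -0.0014 -0.0002]
```

Jaw contact is pushing the wedge in +x, so I keep going down and follow the slope.

Request:
{"fn": "carry_out", "kwargs": {
  "deltas": [
    [0, [0.002, 0, 0.006], [0, 0, 0]],
    [0, [0.004, 0, 0.012], [0, 0, 0]],
    [0, [0.006, 0, 0.018], [0, 0, 0]],
    [0, [0.007, 0, 0.024], [0, 0, 0]],
    [0, [0.007, 0, 0.024], [0, 0, 0]]
  ]
}}

```text
clock: 22.67
position: [0.5284, -0.0359, 0.1243]
tool_rot: [0.0, 1.0, -0.015, 0.001]
force: [-13.0, 0.7, 46.3]
finger_gap: 0.0292
grip_force: 50.0
```

```bash
python3 plan.py 526 -36 134 -1.7
```

```text
t 22.67 p [ 0.5284 -0.0359  0.1243] yaw -1.72 F [-13.    0.7  46.3] gap 0.0292
shift [-0.0096  0.0008 -0.0388] turn [ 0.0004 -0.0017 -0.0003]
```

Jammed at 46 N, with the foot about 17 mm above the floor. I'm easing the x bias slightly, holding and verifying.

Request:
{"fn": "carry_out", "kwargs": {
  "deltas": [
    [0, [-0.002, 0, 0.001], [0, 0, 0]],
    [0, [-0.002, 0, 0.001], [0, 0, 0]],
    [0, [-0.002, 0, 0.001], [0, 0, 0]],
    [0, [-0.002, 0, 0.001], [0, 0, 0]],
    [0, [-0.002, 0, 0.001], [0, 0, 0]],
    [0, [-0.002, 0, 0.001], [0, 0, 0]]
  ]
}}

```text
clock: 23.17
position: [0.5284, -0.0359, 0.1243]
tool_rot: [0.0, 1.0, -0.015, 0.002]
force: [-9.4, 0.7, 47.3]
finger_gap: 0.0298
grip_force: 50.0
```

```bash
python3 plan.py 526 -36 134 -1.7
python3 - <<'E'
from h import *
s=r.read_state(); c=r.capture('wrist'); P=wcloud(s,c); save(c,'w6.png',s=1.3)
rect('packtops',P,.53,.6,-.07,.0,.112,.124)
rect('wface',P,.53,.56,-.06,-.01,.095,.112)
rect('knob',P,.51,.6,-.0,.1,.118,.126)
rect('blank',P,.56,.68,-.14,.03,.0738,.079)
Q=cloud(r.capture('scene')); rect('packS',Q,.53,.6,-.09,.03,.112,.128)
E
```

```text
t 23.17 p [ 0.5284 -0.0359  0.1243] yaw -1.72 F [-9.4  0.7 47.3] gap 0.0298
shift [-0.0095  0.0007 -0.0388] turn [ 0.0004 -0.0029 -0.0003]
packtops 5411 [556.7 -36.9] [54.  42.7] 88.36 med [ 0.5604 -0.0358  0.1204] p1/99 [[0.5367, -0.0585], [0.578, -0.014]]
wface 570 [537.9 -36.1] [45.1  5.1] 88.45 med [ 0.5385 -0.0364  0.1039] p1/99 [[0.5356, -0.0564], [0.5404, -0.0155]]
knob 645 [545.7  57.8] [17.4 17.3] 83.03 med [0.5461 0.0569 0.1222] p1/99 [[0.5375, 0.0495], [0.5537, 0.066]]
blank 22255 [616.8 -54.9] [171.8  79.4] 88.38 med [ 0.607  -0.0525  0.0754] p1/99 [[0.5775, -0.1379], [0.6542, 0.0282]]
packS 269 [557.8 -40.9] [53.2 44.7] 86.22 med [ 0.5583 -0.0409  0.1199] p1/99 [[0.5363, -0.0648], [0.5798, -0.0157]]
```

View pics/w6.png

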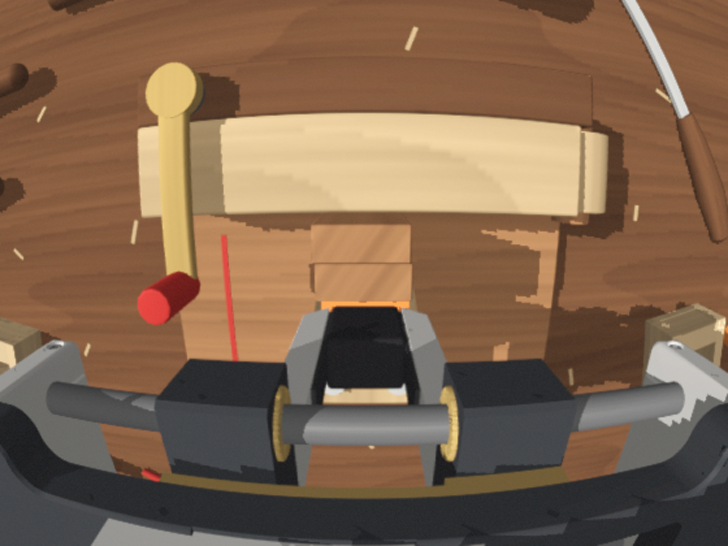

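The picture shows both packers square against the blank at (360,262), the wedge snug behind them at (365,305), and the lever square. It is held at 47 N, so I'm handing in.

```bash
python3 -c "
from station import r
print(r.finish_job())"
```

```text
the job is handed in; nothing more can be done
None
```

I handed the job in with the lever square over the red line, two packers upright in the gap, and the wedge jammed about 17 mm off the floor, still gripped and pressed down with about 47 N; the hand-in returned no verdict.

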